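Knock a finished specimen out of the polishing holder

ROBOT

A 6-joint arm with a two-finger parallel gripper is mounted at the origin on a cart in front of the work surface, level with it; the furniture and walls round the work are solid. World frame = base frame: x ahead of the robot, y to its left, z up, the work surface at z = 0. Lengths are in m, angles in degrees, forces in N, time in s.
With the tool pointing down it reaches from about 0.35 to 0.875 m from the base axis. Payload 4.2 kg.
Tool frame: the origin (TCP) lies midway between the tips of the shut fingers; the grasp point (between the pads) lies 19 mm behind it (r.pinch_z is the distance from the TCP to the grasp point, in m); z points along the fingers, y is the line along which they close (so a half turn about z gives the same grasp; the last joint's range is limited). The gripper opens to 87 mm and grips with 3 to 60 N. Pads are 19 mm wide; open, the fingers measure 117 mm over their backs; the gripper's body (75 mm by 190 mm) begins 51 mm behind the grasp point.
Start: joints at [-53.537, 22.042, 0.453, 0, -68.411, -14.817], TCP at [0.231, -0.581, 0.223] pointing down, gripper open.
Joint ranges: [-179.83, 179.83], [-69.29, 118.12], [-61.27, 80.66], [-181.25, 117.63], [-171.15, -9.14], [-177.46, 177.46]. Speed limits (degrees/s): [159.86, 159.86, 180, 180, 180, 180].

INTERFACE

Orientations are given as a 3x3 rotation matrix whose columns are the frame's x, y, z axes.
In Python, from station import r, imaging, models gives the robot as it stands. The module is installed in compiled form; this text tells all that it offers.
- The arm moves only by the tool apply_moves, never from a script. Its argument "moves" is a list of rows, each a list of 2 entries, a list of its own where there are three numbers: the shift along the tool's x, y, z in m, then the turn about the tool's z in degrees. A call has 1 to 5 rows; each row shifts and turns the commanded pose from where the row before left it, along the tool's axes as they then stand; what a row does not reach is not made up. A row lasts 1/12 s, in which the tool goes at most 41.7 mm and 7.16 degrees, less where a joint would pass 70% of its speed; a pose out of reach is approached as far as the arm can. A call is refused whole if a number of a shift passes 0.0417 or a number of a turn 7.16, either way. A call with a gripper value outside its range is refused whole. "hand" is the finger opening in m, from 0 to 0.087, set as the call begins (left out, the last holds). The fingers move at their own pace and stop on an object; the grip force is fixed at half the most. Time passes only in rows, so rows that do not move let the fingers close. It gives the time, the measured TCP pose, the force, the opening and the grip force at its end, in the units of the state.
- r.sense(): the state, without advancing time (a new reading comes with each control period).
- imaging.capture(name): name is "scene" or "top" or "wrist"; returns a dict with "frame" (384x512x3 uint8, blue, green, red), "intrinsics" (3x3 intrinsics, pixels), "dist" ([k1, k2, p1, p2, k3] as OpenCV has them; the pictures are not rectified), "eye" and "orientation" of the camera in the world. Camera axes: x right, y down, z forward; pixel columns grow to the right and rows downward; lengths in m; the calibration is good to about 2 mm. A picture is of the moment at which its call begins. There is no depth.
- r.finish_job(): hands the job in; it is judged then, once.
Trained networks look in a picture, given as the dict that the camera call returned (one of the last four; its "shot" number tells which), for a name from the list of things; names that differ only in an ending like _2 or _b are one class to them, and where a whole thing is asked for, a point or a joint stands for the part that bears it (a point fixed in the world has none). Each returns a list of dicts, best first, with "confidence" (0 to 1); they miss things now and then, are a little off and sometimes report something else, mostly with a low value. They report only what shows in the picture. A call takes as long as a camera call. They do not tell look-alikes from the thing itself.
- models.cut_out(picture, target): "region" (384x512 bool, what is visible of it) and "extent" ([left, top, width, height] as shares, 0 to 1, of the picture: columns of its width, rows of its height, round what is visible of it).
- models.place_of(picture, target): "at" ([column, row] as shares, 0 to 1, of the picture: columns of its width, rows of its height: a listed point, or the origin of a listed thing).
The state is a dict: "time_s": time; "joints": joint angles; "joint_velocities": joint speeds; "effort": joint torques, N m; "tcp_pos": TCP position; "ee_rot": TCP orientation; "wrist_force": force on the tool from outside, world axes, zero at the start; "moment": the same for the moment, N m; "gripper_width": opening from 0.0 (shut) to 1.0 (fully open); "gripper_force": force on a finger pad.
Only numpy, scipy, OpenCV 4.12 (cv2) and the standard library are available. Lean on these libraries where they do the work, as an engineer would, in place of code of your own. Each camera call takes 0.05 s, during which the arm holds its last target. There are 200 camera calls.

TASK

The red resin specimen is finished: with the red-handled drift, push it out of the holder from behind, through the access hole over it, so that it drops into the catch drawer, and stand the drift back in its wooden rest. Then pull the drawer open, lay the red puck flat on the blue foam in the small steel tray, and shut the drawer fully. The black and the amber puck stay in the holder for more polishing; leave the loupe where it stands.

Things in the scene. Friction and masses are not known exactly. Their poses are not given: they have to be found in the camera images.
- stand: grey knock-out stand, fixed, 92 (x) x 204 (y) mm, with an aluminium specimen holder face down across its top: 60 x 202 mm, underside 40 and top 62 mm above the desk, two screw heads at y = +-92 mm up to 71 mm. Origin on the desk under the holder's middle; x to the stand's back, y along its three pockets, z up. The drawer comes out along -x, towards the robot
- hole0 (a point): centre, on the holder's top (62 mm up), of the access hole at stand y = -46 mm. The three access holes, 19 mm diameter, go through the holder's 6 mm back into 31 mm bores, open below, with a puck in each; the puck's colour shows through the hole, 8 mm down. Which puck is where varies
- hole1 (a point): centre of the middle access hole, on the holder's top. Two spring shoes in the holder grip each puck by its side: pushing one out takes about 8 to 12 N straight down over about 14 mm, then it drops about 13 mm into the drawer
- hole2 (a point): centre of the access hole at stand y = +46 mm, on the holder's top
- red_puck: finished specimen: red resin puck, 30 mm diameter, 17.5 mm high, about 20 g, in one of the pockets; origin at the centre of its underside, z up. In the pocket its underside is 37 mm and its top 54.5 mm above the desk; on the drawer's liner its underside is 10 mm up
- black_puck: black puck of the same size in another pocket; stays there
- amber_puck: amber puck of the same size in another pocket; stays there
- drift: knock-out drift, 89 mm long, 0.12 kg, upright in its rest. Origin at the tip's centre, z up along it: brass pin 10 mm diameter to 32 mm, steel shoulder 28 mm diameter to 37 mm, round red handle 20 mm diameter to 89 mm. With the shoulder on the holder's top the tip is 30 mm above the desk: past pushing a puck out, yet clear of one lying in the drawer
- drift_grip (a point): middle of the drift's handle, on its axis, 63 mm above the tip
- rest_mouth (a point): centre of the mouth of the bore in the drift's wooden rest, 42 mm above the desk: bore 16 mm diameter, 2 mm chamfer, 34 mm deep. The rest is a fixed 46 x 46 mm block on a 70 x 70 x 8 mm foot. The drift stands in it with its shoulder on the mouth, tip 32 mm below it
- drawer (a joint): catch drawer under the holder, m: 0 shut, up to 0.095 out along the stand's -x; stays where left, 1 to 2 N to slide. Inside 178 mm wide (y), 65 mm deep (x), centred under the pockets when shut; dark foam liner 10 mm above the desk; side and rear walls 28 mm, blue front 34 mm high. From about 0.07 a puck in it can be gripped from above clear of the holder
- drawer_knob (a point): middle of the drawer's black round knob: 18 mm diameter, 17 mm long along the stand's x, axis 25 mm above the desk, middle 26 mm in front of the blue drawer front (shut: 68 mm from the stand's origin along -x); moves with the drawer
- tray_mid (a point): middle of the blue foam in the small steel specimen tray, 7 mm above the desk; axes of the tray, which is fixed to the desk: 100 mm along x, 140 mm along y, walls 20 mm high; inside 92 x 132 mm. The tray starts empty. Close behind the tray and the drift's rest stands the instrument case, 0.24 m high: front at world x = 0.56 to 0.60, left side at y = 0.04; keep the gripper clear of it
- loupe: black loupe, 42 mm diameter, 37 mm high, standing on the desk; a bystander; origin at the centre of its underside
Things that resemble listed ones, but are neither listed nor needed, are in the scene too. Leave any turquoise look-alike of the drift alone.

How it is judged (in metres and radians):
On the way, in this order (a step that is already met when the one before it is completed fails the run):
1. the drift bears on the red puck in its pocket (contact force between drift and red_puck above 1 N and z of red_puck in the frame of stand above 0.022 m), for 0.02 s.
2. the red puck lies in the catch drawer, out of the holder (z of red_puck in the frame of stand below 0.016 m and x of red_puck in the frame of stand below 0.03 m and horizontal distance between red_puck and stand below 0.095 m), for 0.1 s.
3. the drift stands in its rest again (horizontal distance between drift and rest_mouth below 0.006 m and angle between drift's own z axis and vertical below 0.1 rad and z of drift in the frame of rest_mouth between -0.036 and -0.029 m), for 0.2 s.
4. the drawer is pulled open with the puck in it (value of joint drawer above 0.055 m and z of red_puck in the frame of stand below 0.016 m), for 0.1 s.
5. the red puck lies flat on the tray's foam (x of red_puck in the frame of tray_mid between -0.036 and 0.036 m and y of red_puck in the frame of tray_mid between -0.056 and 0.056 m and z of red_puck in the frame of tray_mid below 0.005 m and (angle between red_puck's own z axis and vertical below 0.15 rad or angle between red_puck's own z axis and vertical above 2.99 rad)), for 0.2 s.
At the end, for the whole second after the job is handed in: Red puck flat (0.15 rad) and still on the foam in the steel tray; drift in its rest (within 6 mm of the bore's axis, shoulder within 3 mm of the mouth, upright to 0.1 rad); drawer shut to within 6 mm; black and amber pucks still in the holder, pushed down by less than 5 mm (all of step 3 and all of step 5 and linear speed of red_puck below 0.02 m/s and value of joint drawer below 0.006 m and z of each of black_puck, amber_puck in the frame of stand above 0.031 m); the robot touches nothing.
It fails at once if the black or the amber puck is pushed down in the holder by more than 5 mm (z of any of black_puck, amber_puck in the frame of stand below 0.031 m).
It fails at once if the loupe is moved by more than 25 mm (distance of loupe from where it was at the start of the episode above 0.025 m).
It also fails if it takes over 69 s, if anything falls off the work surface, if the arm or the gripper's body presses on something with over 40 N, if the wrist force passes 120 N, or if a joint passes its speed limit or range.

## Working session

There is one attempt and no reset: what is moved stays moved. The work goes in short steps, Python scripts to look and compute and a tool call to move; the robot and the scene stay as the last step left them, time stands still between calls to the robot, and variables do not carry over. Pictures are saved under pics/ and viewed, at most 14 in all, crops included, and the job is handed in when it is done.

Besides the shell and the picture viewer there is one more tool, called after ">>>" by a JSON object that holds its "fn" and its "kwargs". apply_moves: Moves the arm, as the interface text tells. Its arguments: {"type":"object","properties":{"moves":{"type":"array"},"hand":{"type":"number"}},"required":["moves"]}

```bash
mkdir -p pics
cat > h.py <<'E'
import numpy as np, cv2
from station import r, imaging, models
def ray(p,uv):
    K=np.array(p["intrinsics"],float);d=np.array(p["dist"],float)
    n=cv2.undistortPoints(np.array([[uv]],float),K,d)[0,0]
    v=np.array(p["orientation"])@np.array([n[0],n[1],1.]);return np.array(p["eye"],float),v
def atz(p,uv,z):
    e,v=ray(p,uv);return (e+v*(z-e[2])/v[2])
def proj(p,X):
    R=np.array(p["orientation"]);t=-R.T@np.array(p["eye"])
    return cv2.projectPoints(np.array([X],float),cv2.Rodrigues(R.T)[0],t,np.array(p["intrinsics"],float),np.array(p["dist"],float))[0][0,0]
def places(p,name,z):
    out=[]
    for d in models.place_of(p,name):
        uv=np.array(d["at"])*[512,384];out.append((round(d["confidence"],2),uv.round(0).tolist(),atz(p,uv,z).round(4).tolist()))
    return out
E
cat > m.py <<'E'
from h import *
Z=dict(hole0=.062,hole1=.062,hole2=.062,drift=.010,drift_grip=.073,rest_mouth=.042,drawer_knob=.025,tray_mid=.007,loupe=0,red_puck=.0545,black_puck=.0545,amber_puck=.0545,stand=0)
for c in ["scene","top"]:
    p=imaging.capture(c);cv2.imwrite(f"pics/{c}0.png",p["frame"]);print(c,np.round(p["eye"],3))
    for n,z in Z.items():print(n,places(p,n,z)[:3])
s=r.sense();print(s["time_s"],s["tcp_pos"],np.round(s["ee_rot"],3),r.pinch_z)
E
python3 m.py
```

```text
scene [-0.181  0.71   0.802]
hole0 [(0.97, [203.0, 199.0], [0.6286, 0.1871, 0.062]), (0.84, [195.0, 212.0], [0.5968, 0.2375, 0.062]), (0.81, [186.0, 219.0], [0.5873, 0.2719, 0.062])]
hole1 [(0.97, [203.0, 199.0], [0.6286, 0.1871, 0.062]), (0.84, [195.0, 212.0], [0.5968, 0.2375, 0.062]), (0.81, [186.0, 219.0], [0.5873, 0.2719, 0.062])]
hole2 [(0.97, [203.0, 199.0], [0.6286, 0.1871, 0.062]), (0.84, [195.0, 212.0], [0.5968, 0.2375, 0.062]), (0.81, [186.0, 219.0], [0.5873, 0.2719, 0.062])]
drift [(0.63, [292.0, 203.0], [0.5026, -0.0384, 0.01]), (0.56, [309.0, 193.0], [0.5047, -0.1121, 0.01]), (0.5, [142.0, 251.0], [0.61, 0.3967, 0.01])]
drift_grip [(0.74, [137.0, 234.0], [0.6071, 0.4028, 0.073]), (0.73, [310.0, 176.0], [0.5041, -0.1093, 0.073]), (0.65, [294.0, 187.0], [0.4963, -0.033, 0.073])]
rest_mouth [(0.61, [291.0, 194.0], [0.5049, -0.0342, 0.042])]
drawer_knob [(0.91, [214.0, 227.0], [0.5498, 0.2091, 0.025])]
tray_mid [(0.7, [184.0, 219.0], [0.6489, 0.2413, 0.007]), (0.57, [354.0, 178.0], [0.4702, -0.2838, 0.007])]
loupe [(0.8, [186.0, 288.0], [0.4441, 0.3756, -0.0])]
red_puck [(0.
[... 913 characters left out ...]
.073]), (0.47, [137.0, 165.0], [0.6092, 0.393, 0.073])]
rest_mouth [(0.87, [280.0, 207.0], [0.4997, -0.029, 0.042])]
drawer_knob [(0.58, [201.0, 191.0], [0.5451, 0.208, 0.025]), (0.56, [196.0, 169.0], [0.6118, 0.2256, 0.025])]
tray_mid [(0.84, [359.0, 218.0], [0.4744, -0.273, 0.007]), (0.52, [148.0, 226.0], [0.4379, 0.3654, 0.007])]
loupe [(0.56, [147.0, 226.0], [0.4373, 0.3697, 0.0])]
red_puck [(0.35, [200.0, 168.0], [0.6075, 0.2101, 0.0545])]
black_puck []
amber_puck [(0.44, [214.0, 161.0], [0.6304, 0.1695, 0.0545])]
stand [(0.91, [195.0, 168.0], [0.6205, 0.2311, 0.0])]
1.4 [ 0.23057954 -0.58087222  0.22254441] [[-0.929 -0.369 -0.   ]
 [-0.369  0.929  0.   ]
 [-0.     0.    -1.   ]] 0.0187
```

```bash
sleep 1; python3 -c "
import cv2,numpy as np
a=cv2.imread('pics/scene0.png');b=cv2.imread('pics/top0.png')
cv2.imwrite('pics/a.png',cv2.resize(a,(800,600),interpolation=3));cv2.imwrite('pics/b.png',cv2.resize(b,(800,600),interpolation=3))"
```

```text
(no output)
```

View pics/a.png

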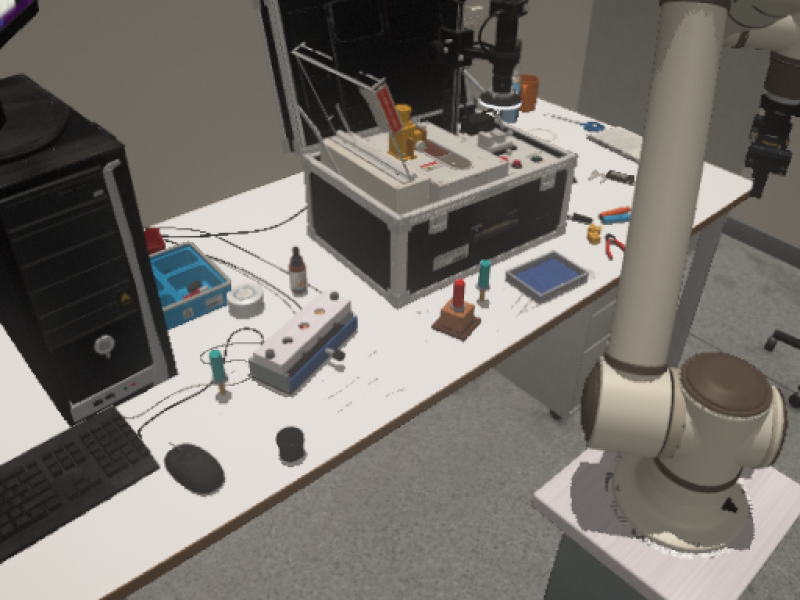

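View pics/b.png

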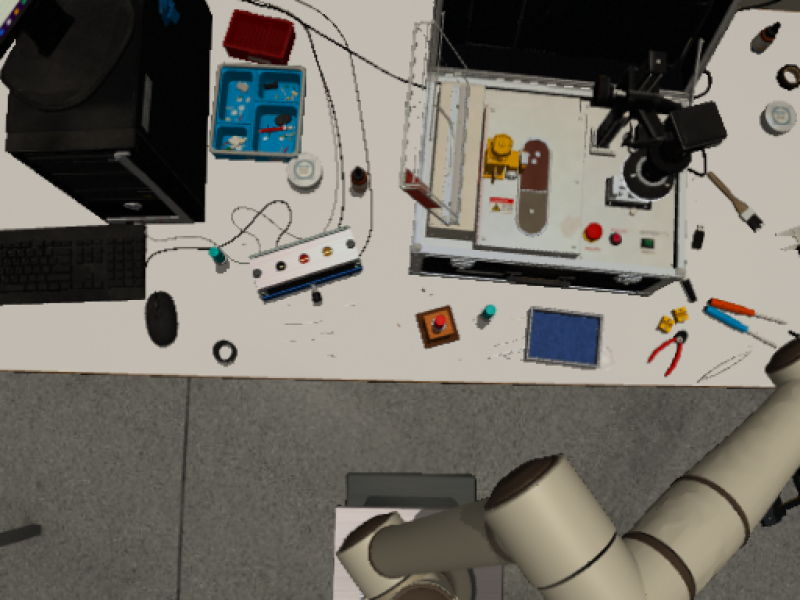

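The scene view shows the red drift in its rest at (458,295)/800 with a turquoise look-alike beside it. The top view shows the three holes: black (281,265), red (304,258) and amber (327,251). So red is in hole1, the middle one. The loupe is at (225,351) and the tray at (564,337).

>>> {"fn": "apply_moves", "kwargs": {"moves": [[[0, 0, 0], 7.16], [[0, 0, 0], 7.16], [[0, 0, 0], 7.16], [[-0.016, 0.0367, 0], 0.17], [[-0.016, 0.0367, 0], 0]], "hand": 0.06}}

```text
time_s: 1.82
tcp_pos: [0.262, -0.5076, 0.2215]
ee_rot: [[-1.0, 0.004, -0.001], [0.004, 1.0, 0.001], [0.001, 0.001, -1.0]]
wrist_force: [1.4, 0.7, 0.7]
gripper_width: 0.731
gripper_force: 0.0
```

>>> {"fn": "apply_moves", "kwargs": {"moves": [[[-0.016, 0.0367, 0], 0], [[-0.016, 0.0367, 0], 0], [[-0.016, 0.0367, 0], 0], [[-0.016, 0.0367, 0], 0], [[-0.016, 0.0367, 0], 0]]}}

```text
time_s: 2.23
tcp_pos: [0.3428, -0.3223, 0.2229]
ee_rot: [[-1.0, 0.0, 0.001], [0.0, 1.0, -0.0], [-0.001, -0.0, -1.0]]
wrist_force: [1.0, -0.1, -0.5]
gripper_width: 0.691
gripper_force: 0.0
```

>>> {"fn": "apply_moves", "kwargs": {"moves": [[[-0.016, 0.0367, 0], 0], [[-0.016, 0.0367, 0], 0], [[-0.016, 0.0367, 0], 0], [[-0.016, 0.0367, 0], 0], [[-0.016, 0.0367, 0], 0]]}}

```text
time_s: 2.65
tcp_pos: [0.4229, -0.1385, 0.2231]
ee_rot: [[-1.0, -0.0, 0.001], [-0.0, 1.0, -0.0], [-0.001, -0.0, -1.0]]
wrist_force: [1.3, -0.0, 0.2]
gripper_width: 0.69
gripper_force: 0.0
```

>>> {"fn": "apply_moves", "kwargs": {"moves": [[[-0.006, 0.035, 0], 0], [[-0.006, 0.035, 0], 0], [[-0.006, 0.035, 0], 0], [[0, 0, 0], 0], [[0, 0, 0], 0]]}}

```text
time_s: 3.07
tcp_pos: [0.4408, -0.0338, 0.2227]
ee_rot: [[-1.0, -0.004, 0.0], [-0.004, 1.0, 0.0], [-0.0, 0.0, -1.0]]
wrist_force: [-0.9, 0.0, 0.7]
gripper_width: 0.688
gripper_force: 0.0
```

```bash
cat > w.py <<'E'
import sys
from h import *
p=imaging.capture("wrist");cv2.imwrite(f"pics/{sys.argv[1]}.png",cv2.resize(p["frame"],(768,576)))
s=r.sense();print(s["time_s"],np.round(s["tcp_pos"],4),"eye",np.round(p["eye"],4),np.round(p["orientation"],2).tolist())
for a in sys.argv[2:]:
    n,z=a.split("=");print(n,places(p,n,float(z))[:4])
E
python3 w.py w1 drift_grip=.073 drift=.01 rest_mouth=.042
```

```text
3.1167 [ 0.4405 -0.0349  0.2226] eye [ 0.3674 -0.0346  0.3841] [[-0.0, 0.96, 0.27], [1.0, 0.0, 0.0], [-0.0, 0.27, -0.96]]
drift_grip [(0.57, [259.0, 228.0], [0.4957, -0.0298, 0.073]), (0.46, [178.0, 243.0], [0.5146, -0.1195, 0.073])]
drift [(0.62, [255.0, 212.0], [0.499, -0.0331, 0.01]), (0.45, [190.0, 224.0], [0.5166, -0.1199, 0.01])]
rest_mouth [(0.75, [258.0, 218.0], [0.4953, -0.0298, 0.042])]
```

View pics/w1.png

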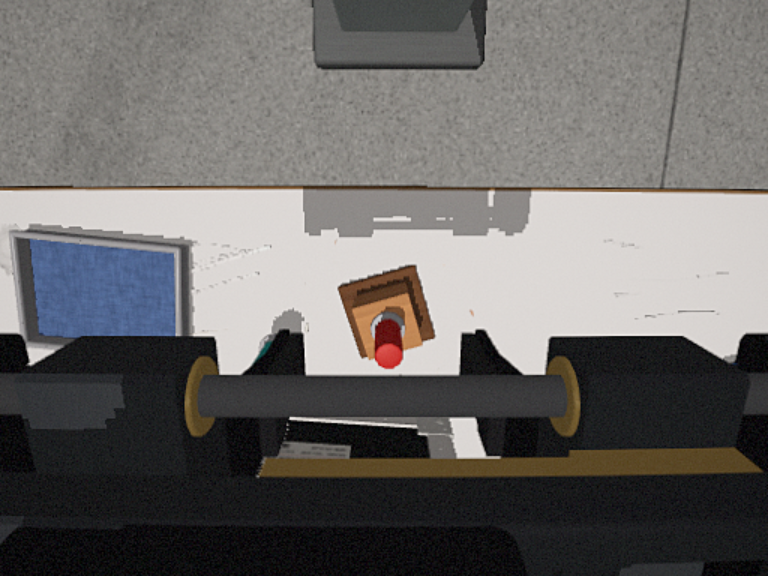

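The view shows the red drift upright with its top disc at (389,357)/768, between the fingers' line, and the turquoise one hidden behind the left finger.

```bash
cat > t.py <<'E'
from h import *
for c in ["wrist","scene"]:
    p=imaging.capture(c);print(c,atz(p,(259.3,238),.099) if c=="wrist" else "",places(p,"drift_grip",.073)[:3],places(p,"rest_mouth",.042)[:2])
p=imaging.capture("wrist")
for i,d in enumerate(models.cut_out(p,"drift")[:2]):
    m=d["region"]; ys,xs=np.nonzero(m); f=p["frame"].astype(int)
    print(d["confidence"],d["extent"])
    b=m&(f[...,2]>200)&(f[...,1]<110); y,x=np.nonzero(b)
    if len(x): print("bright",x.mean(),y.mean(),atz(p,(x.mean(),y.mean()),.099))
E
python3 t.py
```

```text
wrist [ 0.49522517 -0.03233438  0.099     ] [(0.97, [260.0, 225.0], [0.492, -0.0311, 0.073]), (0.44, [182.0, 244.0], [0.5139, -0.1189, 0.073])] [(0.8, [259.0, 218.0], [0.4955, -0.0314, 0.042])]
scene  [(0.72, [310.0, 174.0], [0.5136, -0.1175, 0.073]), (0.56, [292.0, 185.0], [0.506, -0.0364, 0.073]), (0.53, [138.0, 235.0], [0.6027, 0.4032, 0.073])] [(0.78, [293.0, 197.0], [0.4939, -0.0294, 0.042])]
0.92 [0.4801, 0.5484, 0.0525, 0.0945]
bright 260.4093567251462 236.37426900584796 [ 0.49362586 -0.03088402  0.099     ]
```

>>> {"fn": "apply_moves", "kwargs": {"moves": [[[-0.0275, 0.0017, 0], 0], [[-0.0275, 0.0017, 0], 0], [[0, 0, 0.033], 0], [[0, 0, 0.033], 0], [[0, 0, 0], 0]]}}

```text
time_s: 4.08
tcp_pos: [0.4912, -0.0326, 0.1506]
ee_rot: [[-1.0, 0.002, -0.013], [0.002, 1.0, -0.001], [0.013, -0.001, -1.0]]
wrist_force: [-1.3, -0.6, -0.9]
gripper_width: 0.692
gripper_force: 0.0
```

>>> {"fn": "apply_moves", "kwargs": {"moves": [[[0, 0, 0.025], 0], [[0, 0, 0.025], 0], [[0, 0, 0.025], 0], [[0, 0, 0.0256], 0], [[0, 0, 0], 0]]}}

```text
time_s: 4.5
tcp_pos: [0.4929, -0.0326, 0.0532]
ee_rot: [[-1.0, 0.001, -0.008], [0.001, 1.0, -0.002], [0.008, -0.002, -1.0]]
wrist_force: [-0.3, -0.8, -0.3]
gripper_width: 0.69
gripper_force: 0.0
```

>>> {"fn": "apply_moves", "kwargs": {"moves": [[[0, 0, 0], 0], [[0, 0, 0], 0], [[0, 0, 0], 0], [[0, 0, 0], 0], [[0, 0, 0], 0]], "hand": 0.0}}

```text
time_s: 4.92
tcp_pos: [0.4963, -0.0319, 0.0573]
ee_rot: [[-1.0, -0.0, 0.003], [-0.0, 1.0, 0.001], [-0.003, 0.001, -1.0]]
wrist_force: [0.6, 0.0, 0.9]
gripper_width: 0.399
gripper_force: 0.0
```

```bash
python3 w.py w2 drift_grip=.073 drift=.01 rest_mouth=.042; python3 -c "
from h import *
s=r.sense();print({k:np.round(v,3).tolist() for k,v in s.items() if k in('wrist_force','moment','gripper_width','gripper_force')})"
```

```text
4.9667 [ 0.4961 -0.0319  0.057 ] eye [ 0.4226 -0.0325  0.2185] [[0.0, 0.96, 0.27], [1.0, -0.0, -0.0], [-0.0, 0.27, -0.96]]
drift_grip [(0.56, [261.0, 248.0], [0.4945, -0.0293, 0.073])]
drift [(0.81, [256.0, 209.0], [0.4943, -0.0316, 0.01])]
rest_mouth []
{'wrist_force': [-0.784, 0.451, 2.863], 'moment': [0.071, -0.017, 0.021], 'gripper_force': 30.046, 'gripper_width': 0.227}
```

View pics/w2.png

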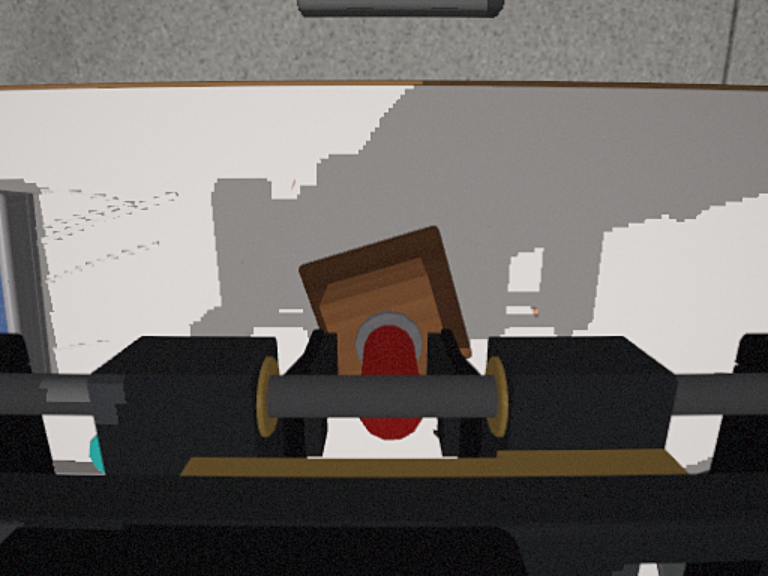

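The drift is gripped at 30 N, its handle centred at col 390/768, with the shoulder still on the rest.

>>> {"fn": "apply_moves", "kwargs": {"moves": [[[0, 0, -0.015], 0], [[0, 0, -0.035], 0], [[0, 0, -0.04], 0], [[0, 0, -0.04], 0], [[0, 0, -0.04], 0]]}}

```text
time_s: 5.53
tcp_pos: [0.4946, -0.0322, 0.2275]
ee_rot: [[-1.0, 0.0, -0.001], [0.0, 1.0, -0.0], [0.001, -0.0, -1.0]]
wrist_force: [1.4, -0.2, -1.2]
gripper_width: 0.222
gripper_force: 30.0
```

>>> {"fn": "apply_moves", "kwargs": {"moves": [[[0, 0.04, 0], 0], [[0, 0.04, 0], 0], [[0, 0.04, 0], 0], [[0, 0.04, 0], 0], [[-0.02, 0.035, 0], 0]]}}

```text
time_s: 5.95
tcp_pos: [0.5126, 0.1645, 0.2263]
ee_rot: [[-1.0, -0.001, -0.002], [-0.001, 1.0, 0.0], [0.002, 0.0, -1.0]]
wrist_force: [0.8, -0.3, -0.6]
gripper_width: 0.225
gripper_force: 30.0
```

>>> {"fn": "apply_moves", "kwargs": {"moves": [[[-0.025, 0.03, 0], 0], [[-0.025, 0.031, 0], 0], [[-0.034, 0, 0], 0], [[0, 0, 0], 0], [[0, 0, 0], 0]]}}

```text
time_s: 6.37
tcp_pos: [0.5998, 0.224, 0.2236]
ee_rot: [[-1.0, 0.001, -0.003], [0.001, 1.0, -0.002], [0.003, -0.002, -1.0]]
wrist_force: [-0.7, -0.6, -0.4]
gripper_width: 0.22
gripper_force: 30.0
```

```bash
sed -i 's/\[:4\]/[:6]/' w.py; python3 w.py w3 hole1=.062 stand=0 drawer_knob=.025 drift_grip=.185 drift=.12
```

```text
6.4167 [0.599  0.2235 0.2244] eye [0.5271 0.2238 0.3853] [[0.0, 0.97, 0.26], [1.0, -0.0, -0.0], [-0.0, 0.26, -0.97]]
hole1 [(0.95, [222.0, 201.0], [0.6267, 0.1866, 0.062]), (0.85, [259.0, 187.0], [0.6109, 0.228, 0.062]), (0.7, [295.0, 177.0], [0.5991, 0.267, 0.062])]
stand [(0.82, [261.0, 174.0], [0.6094, 0.2313, 0.0]), (0.64, [298.0, 175.0], [0.6109, 0.2792, 0.0])]
drawer_knob [(0.56, [241.0, 123.0], [0.543, 0.207, 0.025])]
drift_grip [(0.95, [254.0, 247.0], [0.6231, 0.2229, 0.185]), (0.57, [409.0, 192.0], [0.5826, 0.3299, 0.185])]
drift [(0.84, [254.0, 211.0], [0.6188, 0.2225, 0.12]), (0.79, [382.0, 179.0], [0.588, 0.3378, 0.12])]
```

View pics/w3.png

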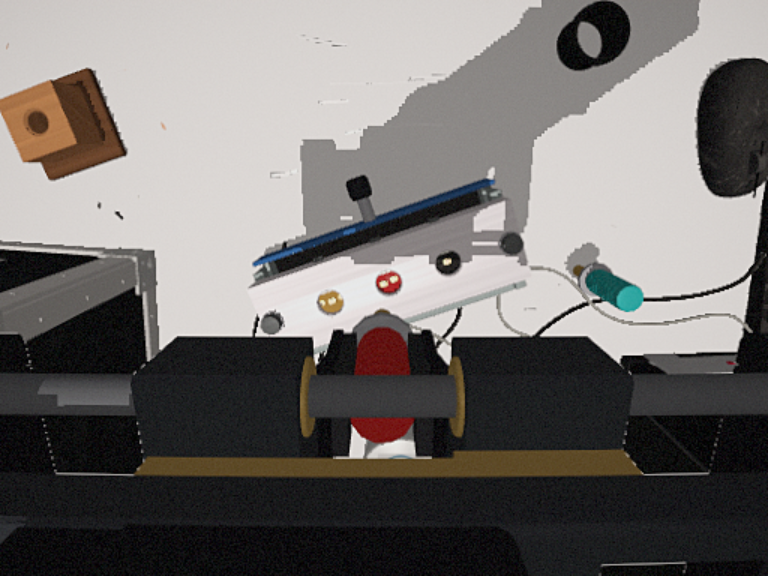

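The view shows red at the middle hole (388,283)/768, amber at (330,302) and black at (448,263). The empty rest's bore is at (37,122), and the drift's tip is at (382,315).

Run:
```python
from h import *
p=imaging.capture("wrist"); r0=r.sense(); T=np.array(r0["tcp_pos"]);print(T)
for uv in [(330,302),(388,283),(448,263)]: print("hole",atz(p,np.array(uv)/1.5,.062).round(4))
H=[x[2] for x in places(p,"hole1",.062)[:3]];print(np.mean(H,0),H)
print("bore",atz(p,np.array((37,122))/1.5,.042).round(4),places(p,"rest_mouth",.042)[:1])
for n,z in (("drift",T[2]-.047),("drift_grip",T[2]+.016)): 
    for a in places(p,n,z)[:1]: print(n,a,np.array(a[2])-T)
print("expected tip px",proj(p,T-[0,0,.047])*1.5, "shoulder top",proj(p,T-[0,0,.010])*1.5,"top",proj(p,T+[0,0,.042])*1.5)
# crop of tip
f=p["frame"][165:275,215:300];cv2.imwrite("pics/c3.png",cv2.resize(f,None,fx=7,fy=5.4545,interpolation=cv2.INTER_CUBIC))
t=imaging.capture("top");H=[x for x in places(t,"hole1",.062)[:3]];print("top",np.mean([h[2] for h in H],0),[h[1:] for h in H])
t=imaging.capture("scene");H=[x for x in places(t,"hole1",.062)[:3]];print("scene",np.mean([h[2] for h in H],0),[h[1:] for h in H])
```

```text
[0.59894332 0.22356015 0.22678676]
hole [0.6277 0.1839 0.062 ]
hole [0.613  0.2274 0.062 ]
hole [0.5978 0.2713 0.062 ]
[0.61203333 0.22896667 0.062     ] [[0.6123, 0.2314, 0.062], [0.6273, 0.185, 0.062], [0.5965, 0.2705, 0.062]]
bore [ 0.4957 -0.0303  0.042 ] [(0.92, [25.0, 79.0], [0.4932, -0.0297, 0.042])]
drift (0.77, [381.0, 179.0], [0.5743, 0.3125, 0.1798]) [-0.02464332  0.08893985 -0.04698676]
drift_grip (0.78, [408.0, 192.0], [0.5664, 0.2998, 0.2428]) [-0.03254332  0.07623985  0.01601324]
expected tip px [383.38471576 318.08587276] shoulder top [383.68418324 348.480245  ] top [384.36900155 418.15875606]
top [0.61393333 0.22706667 0.062     ] [([195.0, 166.0], [0.6131, 0.2246, 0.062]), ([212.0, 162.0], [0.6261, 0.1734, 0.062]), ([175.0, 169.0], [0.6026, 0.2832, 0.062])]
scene [0.6062 0.2321 0.062 ] [([183.0, 219.0], [0.5934, 0.2779, 0.062]), ([207.0, 200.0], [0.6189, 0.182, 0.062]), ([193.0, 210.0], [0.6063, 0.2364, 0.062])]
```

View pics/c3.png

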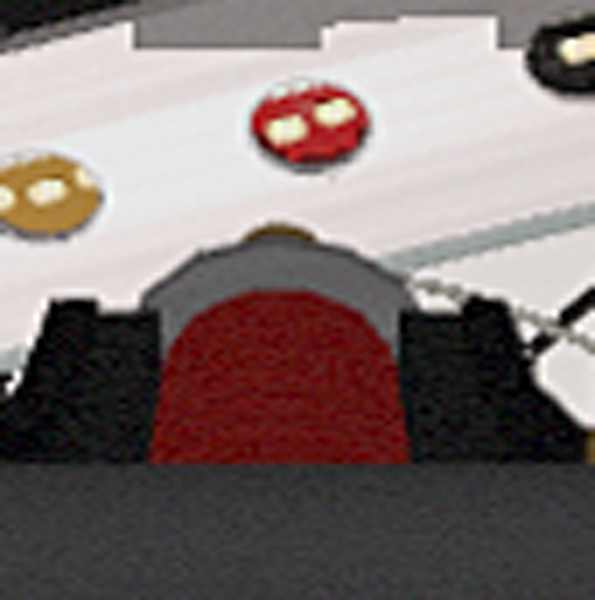

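The pin tip shows at crop (280,225), within 1 mm of where the TCP predicts it. The red hole's rim is centred at crop (310,125).

>>> {"fn": "apply_moves", "kwargs": {"moves": [[[-0.0137, 0.0042, 0], 0], [[0, 0, 0.035], 0], [[0, 0, 0.035], 0], [[0, 0, 0.034], 0], [[0, 0, 0], 0]]}}

```text
time_s: 7.53
tcp_pos: [0.6084, 0.2259, 0.1138]
ee_rot: [[-1.0, 0.002, -0.014], [0.002, 1.0, -0.006], [0.014, -0.006, -1.0]]
wrist_force: [-0.1, -0.1, -2.9]
gripper_width: 0.222
gripper_force: 30.0
```

>>> {"fn": "apply_moves", "kwargs": {"moves": [[[0, 0, 0], 0], [[0, 0, 0], 0], [[0, 0, 0], 0]]}}

```text
time_s: 7.78
tcp_pos: [0.615, 0.2291, 0.1252]
ee_rot: [[-1.0, -0.001, 0.005], [-0.001, 1.0, 0.002], [-0.005, 0.002, -1.0]]
wrist_force: [0.4, 0.6, -0.6]
gripper_width: 0.219
gripper_force: 30.0
```

Run:
```python
from h import *
p=imaging.capture("wrist"); T=np.array(r.sense()["tcp_pos"]);print(T.round(4))
print(places(p,"hole1",.062)[:3],places(p,"drift",T[2]-.047)[:1])
o=np.array([190,150]);s=np.array([5.,5.])
print("tip",(proj(p,T-[0,0,.047])-o)*s,"hole",(proj(p,[T[0],T[1],.062])-o)*s)
f=p["frame"][150:265,190:330];cv2.imwrite("pics/c4.png",cv2.resize(f,None,fx=5,fy=5,interpolation=cv2.INTER_CUBIC))
```

```text
[0.6148 0.229  0.125 ]
[(0.9, [200.0, 221.0], [0.629, 0.1857, 0.062]), (0.84, [309.0, 181.0], [0.596, 0.27, 0.062]), (0.72, [256.0, 204.0], [0.6142, 0.23, 0.062])] [(0.91, [420.0, 185.0], [0.5949, 0.3472, 0.078])]
tip [326.2523212  306.17202938] hole [325.82778201 271.59977946]
```

View pics/c4.png

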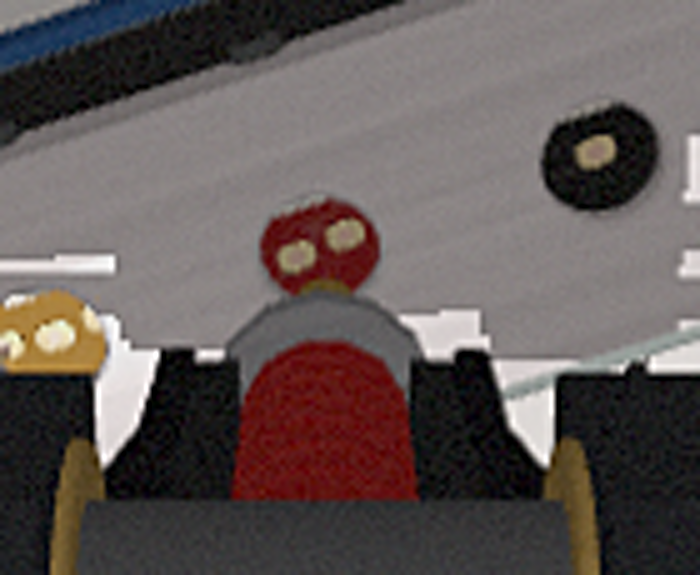

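>>> {"fn": "apply_moves", "kwargs": {"moves": [[[0.002, -0.0005, 0], 0], [[0, 0, 0], 0], [[0, 0, 0], 0], [[0, 0, 0], 0], [[0, 0, 0], 0]]}}

```text
time_s: 8.35
tcp_pos: [0.6112, 0.2276, 0.122]
ee_rot: [[-1.0, 0.0, 0.0], [0.0, 1.0, -0.0], [-0.0, -0.0, -1.0]]
wrist_force: [1.1, -0.2, -1.6]
gripper_width: 0.224
gripper_force: 30.0
```

Run:
```python
from h import *
p=imaging.capture("wrist"); T=np.array(r.sense()["tcp_pos"]);print(T.round(4))
f=p["frame"].astype(int);u=f[150:265,190:330]
b=p["frame"]
# red region & black hole contours
hsv=cv2.cvtColor(b,cv2.COLOR_BGR2HSV)
sub=b[185:215,235:270,:].max(2)
ink=((hsv[...,1]>110)|(hsv[...,2]<70)).astype(np.uint8)
col=[c for c in range(235,275)]
o=np.array([190,150]);print("tcp at hole plane px",proj(p,[T[0],T[1],.062]),"tip",proj(p,T-[0,0,.047]))
for d in models.cut_out(p,"hole1")[:4]: print(round(d["confidence"],2),(np.array(d["extent"])*[512,384,512,384]).round(1))
print(places(p,"hole1",.062)[:3])
print((ink[185:215,238:272]))
```

```text
[0.6112 0.2276 0.1219]
tcp at hole plane px [255.38143049 206.29547794] tip [255.419032   211.88504737]
0.62 [231.6 206.7  44.8  88.5]
0.59 [123.3 105.5 268.6 134.6]
[(0.67, [312.0, 188.0], [0.5965, 0.2704, 0.062]), (0.59, [201.0, 225.0], [0.6269, 0.1852, 0.062]), (0.55, [256.0, 204.0], [0.6091, 0.2281, 0.062])]
[[0 0 0 ... 0 0 0]
 [0 0 0 ... 0 0 0]
 [0 0 0 ... 0 0 0]
 ...
 [0 0 0 ... 0 0 0]
 [0 0 0 ... 0 0 0]
 [0 0 0 ... 0 0 0]]
```

>>> {"fn": "apply_moves", "kwargs": {"moves": [[[0, 0, 0.006], 0], [[0, 0, 0.006], 0], [[0, 0, 0.004], 0], [[0, 0, 0], 0], [[0, 0, 0], 0]]}}

```text
time_s: 8.92
tcp_pos: [0.6109, 0.2274, 0.1052]
ee_rot: [[-1.0, 0.0, -0.001], [0.0, 1.0, -0.001], [0.001, -0.001, -1.0]]
wrist_force: [-0.4, 0.4, -1.2]
gripper_width: 0.218
gripper_force: 30.0
```

>>> {"fn": "apply_moves", "kwargs": {"moves": [[[0, 0, 0.003], 0], [[0, 0, 0.003], 0], [[0, 0, 0.003], 0], [[0, 0, 0.003], 0], [[0, 0, 0], 0]]}}

```text
time_s: 9.33
tcp_pos: [0.6119, 0.2278, 0.0955]
ee_rot: [[-1.0, -0.001, 0.002], [-0.001, 1.0, 0.0], [-0.002, 0.0, -1.0]]
wrist_force: [-1.4, -0.7, 4.3]
gripper_width: 0.218
gripper_force: 30.0
```

>>> {"fn": "apply_moves", "kwargs": {"moves": [[[0, 0, 0.003], 0], [[0, 0, 0.003], 0], [[0, 0, 0.003], 0], [[0, 0, 0.003], 0], [[0, 0, 0], 0]]}}

```text
time_s: 9.75
tcp_pos: [0.6106, 0.2274, 0.0809]
ee_rot: [[-1.0, 0.001, -0.002], [0.001, 1.0, -0.0], [0.002, -0.0, -1.0]]
wrist_force: [0.4, -0.2, -2.2]
gripper_width: 0.219
gripper_force: 30.0
```

>>> {"fn": "apply_moves", "kwargs": {"moves": [[[0, 0, 0.002], 0], [[0, 0, 0.001], 0], [[0, 0, 0], 0], [[0, 0, 0], 0]]}}

```text
time_s: 10.08
tcp_pos: [0.6111, 0.2276, 0.0786]
ee_rot: [[-1.0, 0.0, -0.0], [0.0, 1.0, -0.0], [0.0, -0.0, -1.0]]
wrist_force: [-0.1, -0.5, -0.3]
gripper_width: 0.22
gripper_force: 30.0
```

Run:
```python
from h import *
for c in ["scene","wrist"]:
    p=imaging.capture(c);s=r.sense();print(s["tcp_pos"],s["wrist_force"])
    cv2.imwrite(f"pics/push_{c}.png",p["frame"])
```

```text
[0.61122242 0.22761771 0.07877867] [-0.05285044 -0.18573408 -0.3645363 ]
[0.61128082 0.22766027 0.07894194] [-0.99764413 -0.59410716 -0.69659614]
```

>>> {"fn": "apply_moves", "kwargs": {"moves": [[[0, 0, -0.015], 0], [[0, 0, -0.025], 0], [[0, 0, -0.036], 0], [[0, 0, -0.036], 0], [[0, 0, -0.036], 0]]}}

```text
time_s: 10.6
tcp_pos: [0.611, 0.2274, 0.2285]
ee_rot: [[-1.0, 0.0, -0.0], [0.0, 1.0, -0.0], [0.0, -0.0, -1.0]]
wrist_force: [0.5, 1.0, -0.7]
gripper_width: 0.218
gripper_force: 30.0
```

>>> {"fn": "apply_moves", "kwargs": {"moves": [[[0.0385, 0, 0], 0], [[0.0385, 0, 0], 0], [[0.0385, 0, 0], 0], [[0, -0.04, 0], 0], [[0, -0.04, 0], 0]]}}

```text
time_s: 11.02
tcp_pos: [0.4937, 0.1492, 0.2278]
ee_rot: [[-1.0, -0.008, 0.001], [-0.008, 1.0, 0.001], [-0.001, 0.001, -1.0]]
wrist_force: [1.0, 0.2, -0.5]
gripper_width: 0.217
gripper_force: 30.0
```

>>> {"fn": "apply_moves", "kwargs": {"moves": [[[0, -0.04, 0], 0], [[0, -0.04, 0], 0], [[0, -0.04, 0], 0], [[0, -0.034, 0], 0], [[0, -0.0256, 0], 0]]}}

```text
time_s: 11.43
tcp_pos: [0.4951, -0.0344, 0.2274]
ee_rot: [[-1.0, 0.001, 0.001], [0.001, 1.0, 0.0], [-0.001, 0.0, -1.0]]
wrist_force: [1.5, 0.2, -1.2]
gripper_width: 0.221
gripper_force: 30.0
```

>>> {"fn": "apply_moves", "kwargs": {"moves": [[[0, 0, 0.03], 0], [[0, 0, 0.03], 0], [[0, 0, 0], 0], [[0, 0, 0], 0], [[0, 0, 0], 0]]}}

```text
time_s: 11.85
tcp_pos: [0.4969, -0.0317, 0.1685]
ee_rot: [[-1.0, -0.001, 0.003], [-0.001, 1.0, -0.0], [-0.003, -0.0, -1.0]]
wrist_force: [0.6, 0.8, -0.1]
gripper_width: 0.221
gripper_force: 30.0
```

Run:
```python
from h import *
p=imaging.capture("wrist"); T=np.array(r.sense()["tcp_pos"]);print(T.round(4))
print(places(p,"rest_mouth",.042),places(p,"drift",T[2]-.047)[:1])
print("tip",proj(p,T-[0,0,.047])*1.5,"mouth",proj(p,[.4955,-.031,.042])*1.5)
cv2.imwrite("pics/c5.png",cv2.resize(p["frame"],(768,576)))
```

```text
[ 0.4972 -0.0315  0.1689]
[(0.76, [257.0, 186.0], [0.4982, -0.0303, 0.042]), (0.74, [33.0, 160.0], [0.4721, -0.2484, 0.042])] [(0.75, [176.0, 196.0], [0.4851, -0.0889, 0.1219])]
tip [383.71572404 318.46384183] mouth [384.11217275 274.74230248]
```

View pics/c5.png

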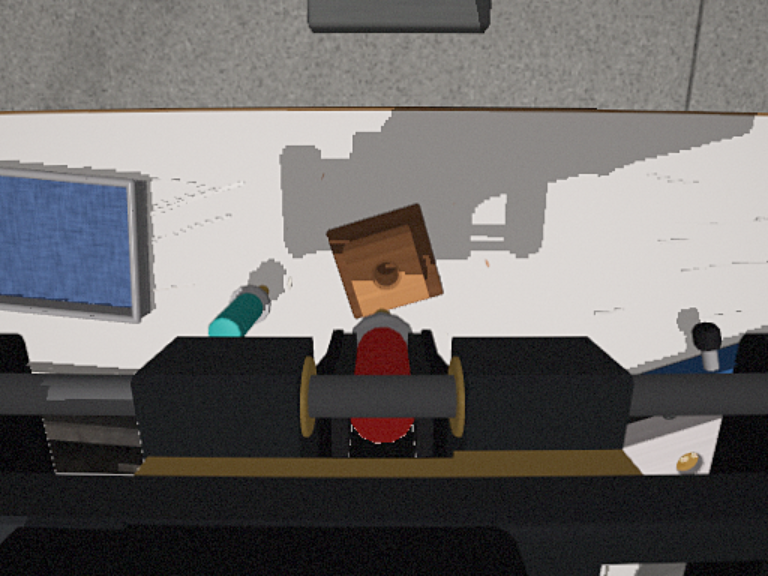

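>>> {"fn": "apply_moves", "kwargs": {"moves": [[[0.001, 0.001, 0.02], 0], [[0, 0, 0.025], 0], [[0, 0, 0.02], 0], [[0, 0, 0], 0], [[0, 0, 0], 0]]}}

```text
time_s: 12.42
tcp_pos: [0.495, -0.0308, 0.1024]
ee_rot: [[-1.0, -0.001, -0.0], [-0.001, 1.0, -0.001], [0.0, -0.001, -1.0]]
wrist_force: [0.3, -0.1, -0.1]
gripper_width: 0.221
gripper_force: 30.0
```

>>> {"fn": "apply_moves", "kwargs": {"moves": [[[0, 0, 0], 0], [[0, 0, 0], 0], [[0, 0, 0.002], 0], [[0, 0, 0], 0], [[0, 0, 0], 0]]}}

```text
time_s: 12.83
tcp_pos: [0.4949, -0.0309, 0.1004]
ee_rot: [[-1.0, 0.0, 0.001], [0.0, 1.0, 0.0], [-0.001, 0.0, -1.0]]
wrist_force: [-0.2, 0.9, -0.1]
gripper_width: 0.22
gripper_force: 30.0
```

>>> {"fn": "apply_moves", "kwargs": {"moves": [[[0, 0, 0.004], 0], [[0, 0, 0.004], 0], [[0, 0, 0.004], 0], [[0, 0, 0], 0], [[0, 0, 0], 0]]}}

```text
time_s: 13.25
tcp_pos: [0.4944, -0.0311, 0.0874]
ee_rot: [[-1.0, 0.0, -0.001], [0.0, 1.0, -0.0], [0.001, -0.0, -1.0]]
wrist_force: [-1.0, -0.8, -1.5]
gripper_width: 0.221
gripper_force: 30.0
```

>>> {"fn": "apply_moves", "kwargs": {"moves": [[[0, 0, 0.004], 0], [[0, 0, 0.004], 0], [[0, 0, 0.004], 0], [[0, 0, 0], 0], [[0, 0, 0], 0]]}}

```text
time_s: 13.67
tcp_pos: [0.4945, -0.031, 0.0756]
ee_rot: [[-1.0, 0.0, -0.001], [0.0, 1.0, -0.0], [0.001, -0.0, -1.0]]
wrist_force: [0.2, 0.0, -0.7]
gripper_width: 0.228
gripper_force: 30.0
```

>>> {"fn": "apply_moves", "kwargs": {"moves": [[[0, 0, 0.005], 0], [[0, 0, 0.005], 0], [[0, 0, 0.004], 0], [[0, 0, 0], 0], [[0, 0, 0], 0]]}}

```text
time_s: 14.08
tcp_pos: [0.4944, -0.0311, 0.0615]
ee_rot: [[-1.0, 0.0, -0.001], [0.0, 1.0, -0.0], [0.001, -0.0, -1.0]]
wrist_force: [-0.4, -0.0, -0.2]
gripper_width: 0.222
gripper_force: 30.0
```

>>> {"fn": "apply_moves", "kwargs": {"moves": [[[0, 0, 0.002], 0], [[0, 0, 0.001], 0], [[0, 0, 0], 0], [[0, 0, 0], 0]]}}

```text
time_s: 14.42
tcp_pos: [0.4947, -0.031, 0.059]
ee_rot: [[-1.0, 0.0, 0.0], [0.0, 1.0, 0.0], [-0.0, 0.0, -1.0]]
wrist_force: [0.2, 0.2, -1.0]
gripper_width: 0.223
gripper_force: 30.0
```

>>> {"fn": "apply_moves", "kwargs": {"moves": [[[0, 0, 0.0015], 0], [[0, 0, 0], 0], [[0, 0, 0], 0], [[0, 0, 0], 0]]}}

```text
time_s: 14.75
tcp_pos: [0.4947, -0.031, 0.0575]
ee_rot: [[-1.0, 0.0, 0.0], [0.0, 1.0, 0.0], [-0.0, 0.0, -1.0]]
wrist_force: [0.3, 0.9, -1.1]
gripper_width: 0.222
gripper_force: 30.0
```

>>> {"fn": "apply_moves", "kwargs": {"moves": [[[0, 0, 0], 0], [[0, 0, 0], 0], [[0, 0, 0], 0], [[0, 0, 0], 0], [[0, 0, 0], 0]], "hand": 0.06}}

```text
time_s: 15.17
tcp_pos: [0.4948, -0.031, 0.0576]
ee_rot: [[-1.0, -0.0, 0.0], [-0.0, 1.0, 0.0], [-0.0, 0.0, -1.0]]
wrist_force: [0.0, -0.1, -0.5]
gripper_width: 0.519
gripper_force: 0.0
```

>>> {"fn": "apply_moves", "kwargs": {"moves": [[[0, 0, -0.02], 0], [[0, 0, -0.03], 0], [[0, 0, -0.04], 0], [[0, 0, -0.04], 0], [[0, 0, -0.03], 0]]}}

```text
time_s: 15.58
tcp_pos: [0.4954, -0.031, 0.221]
ee_rot: [[-1.0, -0.0, 0.004], [-0.0, 1.0, 0.0], [-0.004, 0.0, -1.0]]
wrist_force: [0.3, 0.4, -0.3]
gripper_width: 0.686
gripper_force: 0.0
```

```bash
python3 w.py w6 drift=.01 drift_grip=.073 rest_mouth=.042
python3 - <<'E'
from h import *
p=imaging.capture("scene");print([ (round(d["confidence"],2),(np.array(d["extent"])*[512,384,512,384]).round(1).tolist()) for d in models.cut_out(p,"drift")])
print(places(p,"drift",.01),places(p,"drawer_knob",.025))
a=cv2.imread("pics/w6.png")[120:460,150:600];b=p["frame"][130:300,120:360];b=cv2.resize(b,(480,340));cv2.imwrite("pics/w6c.png",np.hstack([cv2.resize(a,(320,340)),b]))
E
```

```text
15.6333 [ 0.4988 -0.031   0.2269] eye [ 0.4215 -0.0316  0.3821] [[0.0, 0.96, 0.27], [1.0, 0.0, -0.0], [-0.0, 0.27, -0.96]]
drift [(0.79, [252.0, 166.0], [0.4929, -0.0352, 0.01])]
drift_grip [(0.88, [173.0, 198.0], [0.516, -0.1192, 0.073]), (0.65, [257.0, 176.0], [0.4921, -0.0288, 0.073])]
rest_mouth [(0.83, [257.0, 174.0], [0.4971, -0.0287, 0.042])]
[(0.53, [305.9, 167.0, 7.0, 24.9]), (0.49, [134.7, 225.2, 11.7, 28.2]), (0.46, [290.3, 178.2, 5.9, 18.6])]
[(0.75, [144.0, 251.0], [0.6064, 0.3948, 0.01]), (0.64, [194.0, 223.0], [0.6127, 0.2321, 0.01]), (0.58, [308.0, 194.0], [0.5026, -0.1063, 0.01]), (0.56, [294.0, 204.0], [0.4973, -0.0388, 0.01])] [(0.65, [214.0, 225.0], [0.5579, 0.203, 0.025])]
```

View pics/w6c.png

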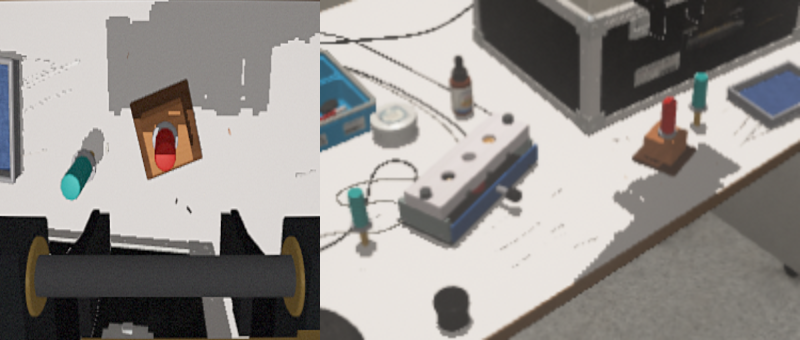

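The left view shows the red drift back in its rest at (163,150). The right one shows red in the drawer gap under the holder at (482,187), the knob at (510,192) and the loupe untouched.

>>> {"fn": "apply_moves", "kwargs": {"moves": [[[0, 0.0394, 0], 0], [[0, 0.0394, 0], 0], [[0, 0.0394, 0], 0], [[0, 0.0394, 0], 0], [[0, 0.0394, 0], 0]]}}

```text
time_s: 16.4
tcp_pos: [0.494, 0.1675, 0.2163]
ee_rot: [[-1.0, 0.0, -0.002], [0.0, 1.0, -0.001], [0.002, -0.001, -1.0]]
wrist_force: [1.1, 0.4, 0.5]
gripper_width: 0.689
gripper_force: 0.0
```

>>> {"fn": "apply_moves", "kwargs": {"moves": [[[-0.005, 0.039, 0], 0], [[-0.03, 0, 0], 0], [[0, 0, 0.02], -6.5], [[0, 0, 0.02], -6.5], [[0, 0, 0], -6.5]]}}

```text
time_s: 16.82
tcp_pos: [0.527, 0.204, 0.1713]
ee_rot: [[-0.941, -0.339, -0.01], [-0.338, 0.941, -0.005], [0.011, -0.002, -1.0]]
wrist_force: [-1.0, 0.3, -1.0]
gripper_width: 0.69
gripper_force: 0.0
```

>>> {"fn": "apply_moves", "kwargs": {"moves": [[[0, 0, 0], 0], [[0, 0, 0], 0], [[0, 0, 0], 0], [[0, 0, 0], 0]]}}

```text
time_s: 17.15
tcp_pos: [0.53, 0.2051, 0.1779]
ee_rot: [[-0.943, -0.332, 0.001], [-0.332, 0.943, 0.0], [-0.001, 0.0, -1.0]]
wrist_force: [-0.2, 0.7, -0.7]
gripper_width: 0.688
gripper_force: 0.0
```

```bash
python3 w.py w7 drawer_knob=.025 hole1=.062 red_puck=.0275
python3 - <<'E'
from h import *
s=r.sense();T=np.array(s["tcp_pos"]);R=np.array(s["ee_rot"]);print(T.round(4),R.round(3).tolist())
p=imaging.capture("wrist")
hs=np.array(sorted([x[2] for x in places(p,"hole1",.062)[:3]],key=lambda a:a[1]))
if len(hs)==3:
    y=hs[2]-hs[0];y/=np.linalg.norm(y);x=np.array([y[1],-y[0],0]);c=hs.mean(0);k=c-.068*x;print("yaw",np.degrees(np.arctan2(x[1],x[0])),"c",c,"knob from holes",k)
for d in models.cut_out(p,"drawer_knob")[:2]:print(round(d["confidence"],2),(np.array(d["extent"])*[768,576,768,576]).round())
E
```

```text
17.2 [0.53   0.2051 0.178 ] eye [0.4607 0.1805 0.3393] [[-0.33, 0.91, 0.25], [0.94, 0.32, 0.09], [-0.0, 0.27, -0.96]]
drawer_knob [(0.95, [253.0, 190.0], [0.5423, 0.2069, 0.025])]
hole1 [(0.86, [205.0, 270.0], [0.6292, 0.1861, 0.062]), (0.84, [251.0, 266.0], [0.6091, 0.2289, 0.062])]
red_puck []
[0.5298 0.2051 0.1779] [[-0.943, -0.333, 0.001], [-0.333, 0.943, 0.001], [-0.001, 0.0, -1.0]]
yaw 21.389665545627466 c [0.61213333 0.22826667 0.062     ] knob from holes [0.54881706 0.20346647 0.062     ]
0.81 [236. 272. 278.  76.]
0.58 [219. 272. 307. 171.]
```

View pics/w7.png

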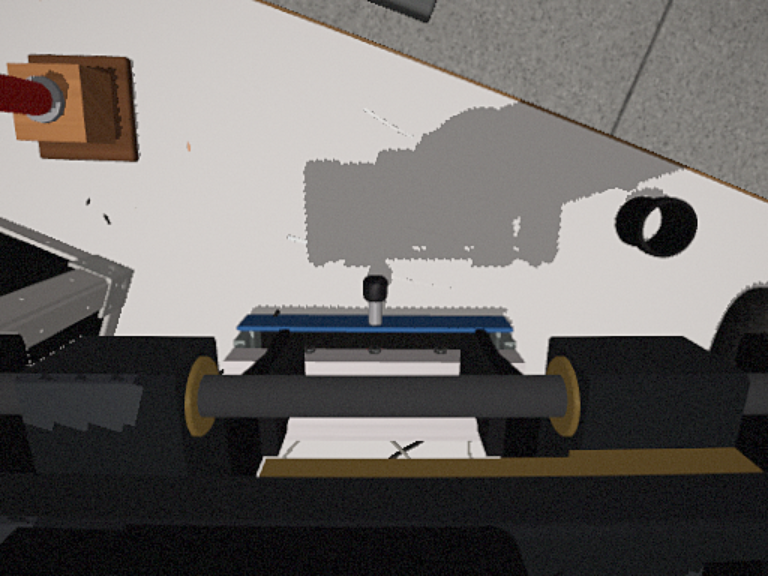

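The view shows the blue front level in the picture, so the yaw is aligned. The knob is at (375,288)/768, about 6 mm left of the tool's axis.

>>> {"fn": "apply_moves", "kwargs": {"moves": [[[-0.016, -0.0055, 0], 0], [[0, 0, 0.03], 0], [[0, 0, 0.035], 0], [[0, 0, 0.035], 0], [[0, 0, 0.03], 0]]}}

```text
time_s: 17.92
tcp_pos: [0.5462, 0.2049, 0.0457]
ee_rot: [[-0.943, -0.333, -0.001], [-0.333, 0.943, -0.0], [0.001, 0.0, -1.0]]
wrist_force: [0.3, -0.8, 0.3]
gripper_width: 0.69
gripper_force: 0.0
```

>>> {"fn": "apply_moves", "kwargs": {"moves": [[[0, 0, 0.01], 0], [[0, 0, 0], 0], [[0, 0, 0], 0], [[0, 0, 0.01], 0], [[0, 0, 0.01], 0]]}}

```text
time_s: 18.33
tcp_pos: [0.5484, 0.2065, 0.0195]
ee_rot: [[-0.943, -0.334, 0.005], [-0.334, 0.943, 0.003], [-0.006, 0.002, -1.0]]
wrist_force: [-0.1, -0.1, -0.6]
gripper_width: 0.687
gripper_force: 0.0
```

>>> {"fn": "apply_moves", "kwargs": {"moves": [[[0, 0, 0.008], 0], [[0, 0, 0], 0], [[0, 0, 0], 0]]}}

```text
time_s: 18.58
tcp_pos: [0.5464, 0.205, 0.0091]
ee_rot: [[-0.943, -0.334, -0.001], [-0.334, 0.943, -0.001], [0.001, -0.0, -1.0]]
wrist_force: [0.9, -0.3, -0.4]
gripper_width: 0.692
gripper_force: 0.0
```

>>> {"fn": "apply_moves", "kwargs": {"moves": [[[0, 0, 0], 0], [[0, 0, 0], 0], [[0, 0, 0], 0], [[0, 0, 0], 0], [[0, 0, 0], 0]], "hand": 0.0}}

```text
time_s: 19.0
tcp_pos: [0.5468, 0.2053, 0.0097]
ee_rot: [[-0.943, -0.334, 0.0], [-0.334, 0.943, 0.0], [-0.001, 0.0, -1.0]]
wrist_force: [-0.5, 0.1, 0.1]
gripper_width: 0.396
gripper_force: 0.0
```

>>> {"fn": "apply_moves", "kwargs": {"moves": [[[0, 0, 0], 0], [[0, 0, 0], 0], [[0, 0, 0], 0], [[0, 0, 0], 0], [[0.005, 0, 0], 0]]}}

```text
time_s: 19.42
tcp_pos: [0.543, 0.2043, 0.0095]
ee_rot: [[-0.943, -0.334, 0.002], [-0.334, 0.943, 0.001], [-0.002, 0.0, -1.0]]
wrist_force: [0.6, 1.6, -0.0]
gripper_width: 0.191
gripper_force: 30.0
```

>>> {"fn": "apply_moves", "kwargs": {"moves": [[[0.01, 0, 0], 0], [[0.01, 0, 0], 0], [[0.01, 0, 0], 0], [[0.01, 0, 0], 0], [[0.01, 0, 0], 0]]}}

```text
time_s: 19.83
tcp_pos: [0.4949, 0.1877, 0.0095]
ee_rot: [[-0.943, -0.334, 0.002], [-0.334, 0.943, 0.002], [-0.003, 0.001, -1.0]]
wrist_force: [-0.8, 4.3, -2.6]
gripper_width: 0.191
gripper_force: 30.0
```

>>> {"fn": "apply_moves", "kwargs": {"moves": [[[0.01, 0, 0], 0], [[0.01, 0, 0], 0], [[0.007, 0, 0], 0], [[0.004, 0, 0], 0], [[0, 0, 0], 0]]}}

```text
time_s: 20.25
tcp_pos: [0.4644, 0.1771, 0.0095]
ee_rot: [[-0.943, -0.334, 0.0], [-0.334, 0.943, 0.001], [-0.0, 0.001, -1.0]]
wrist_force: [-3.4, 6.9, -1.7]
gripper_width: 0.192
gripper_force: 30.0
```

>>> {"fn": "apply_moves", "kwargs": {"moves": [[[0, 0, 0], 0], [[0, 0, 0], 0], [[0, 0, 0], 0]]}}

```text
time_s: 20.5
tcp_pos: [0.4648, 0.1772, 0.0095]
ee_rot: [[-0.943, -0.334, -0.0], [-0.334, 0.943, 0.001], [-0.0, 0.001, -1.0]]
wrist_force: [-3.7, 6.6, -0.1]
gripper_width: 0.189
gripper_force: 30.0
```

>>> {"fn": "apply_moves", "kwargs": {"moves": [[[0, 0, 0], 0], [[0, 0, 0], 0], [[0, 0, 0], 0], [[0, 0, 0], 0], [[0, 0, 0], 0]], "hand": 0.06}}

```text
time_s: 20.92
tcp_pos: [0.4654, 0.176, 0.0095]
ee_rot: [[-0.943, -0.333, -0.0], [-0.333, 0.943, -0.0], [0.0, -0.0, -1.0]]
wrist_force: [0.7, 0.5, -0.4]
gripper_width: 0.486
gripper_force: 0.0
```

>>> {"fn": "apply_moves", "kwargs": {"moves": [[[0, 0, -0.02], 0], [[0, 0, -0.035], 0], [[0, 0, -0.04], 0], [[0, 0, -0.04], 0], [[-0.015, 0, -0.035], 0]]}}

```text
time_s: 21.33
tcp_pos: [0.4779, 0.1802, 0.1821]
ee_rot: [[-0.943, -0.334, -0.001], [-0.334, 0.943, -0.0], [0.001, 0.0, -1.0]]
wrist_force: [0.9, 0.8, -1.2]
gripper_width: 0.686
gripper_force: 0.0
```

>>> {"fn": "apply_moves", "kwargs": {"moves": [[[-0.02, 0, 0], 0], [[0, 0, 0], 0], [[0, 0, 0], 0], [[0, 0, 0], 0], [[0, 0, 0], 0]]}}

```text
time_s: 21.75
tcp_pos: [0.4974, 0.1873, 0.1784]
ee_rot: [[-0.943, -0.333, -0.002], [-0.333, 0.943, -0.002], [0.003, -0.001, -1.0]]
wrist_force: [0.4, -0.3, 0.7]
gripper_width: 0.688
gripper_force: 0.0
```

```bash
python3 w.py w8 red_puck=.010 drawer_knob=.025
python3 - <<'E'
from h import *
s=r.sense();T=np.array(s["tcp_pos"]);R=np.array(s["ee_rot"]);print(T.round(4),R.round(3).tolist())
p=imaging.capture("wrist");b=p["frame"];hsv=cv2.cvtColor(b,cv2.COLOR_BGR2HSV)
m=(((hsv[...,0]<8)|(hsv[...,0]>172))&(hsv[...,1]>140)&(hsv[...,2]>60)).astype(np.uint8)
n,l,st,c=cv2.connectedComponentsWithStats(m)
for i in range(1,n):
    if st[i,4]>60: 
        P=atz(p,c[i],.0225);print(st[i],c[i].round(1),P.round(4),"tool",(R.T@(P-T)).round(4))
E
```

```text
21.8 [0.4975 0.1875 0.1785] eye [0.4286 0.163  0.34  ] [[-0.33, 0.91, 0.25], [0.94, 0.32, 0.09], [-0.0, 0.26, -0.96]]
red_puck [(0.56, [257.0, 202.0], [0.5243, 0.1997, 0.01])]
drawer_knob [(0.6, [253.0, 144.0], [0.4629, 0.173, 0.025])]
[0.4979 0.1878 0.1789] [[-0.943, -0.334, -0.001], [-0.334, 0.943, -0.001], [0.002, -0.0, -1.0]]
[   0   94   48   24 1033] [ 21.7 105.9] [ 0.5056 -0.0651  0.0225] tool [ 0.077  -0.2409  0.1566]
[242 190  26  29 510] [254.5 204.3] [0.5255 0.197  0.0225] tool [-0.0293 -0.0005  0.1563]
```

View pics/w8.png

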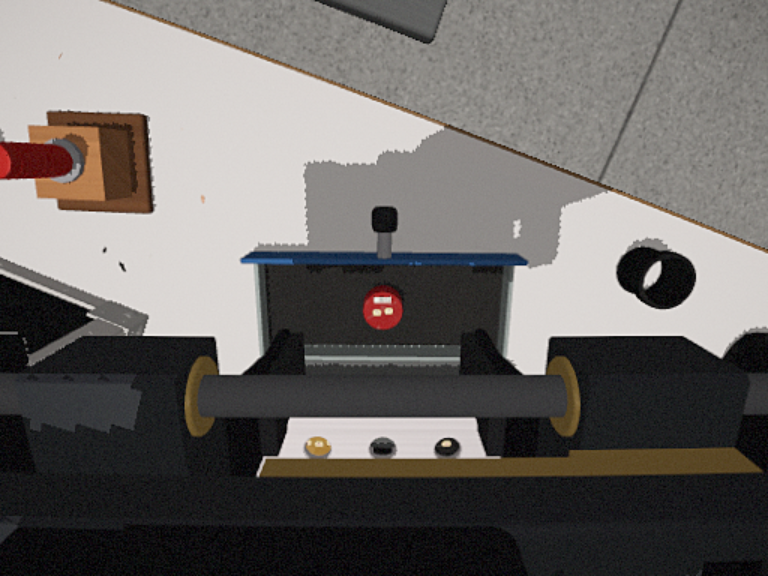

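The drawer is open and the red puck lies flat in its middle at (383,307)/768. The middle hole is empty, with amber and black still seated.

>>> {"fn": "apply_moves", "kwargs": {"moves": [[[-0.0295, -0.0005, 0], 0], [[0, 0, 0.03], 0], [[0, 0, 0.035], 0], [[0, 0, 0.035], 0], [[0, 0, 0.02], 0]]}}

```text
time_s: 22.37
tcp_pos: [0.5244, 0.1963, 0.0557]
ee_rot: [[-0.943, -0.333, -0.005], [-0.333, 0.943, -0.003], [0.006, -0.001, -1.0]]
wrist_force: [-0.5, -0.2, 0.0]
gripper_width: 0.692
gripper_force: 0.0
```

>>> {"fn": "apply_moves", "kwargs": {"moves": [[[0, 0, 0.01], 0], [[0, 0, 0], 0], [[0, 0, 0], 0], [[0, 0, 0.01], 0], [[0, 0, 0.01], 0]]}}

```text
time_s: 22.78
tcp_pos: [0.528, 0.1986, 0.031]
ee_rot: [[-0.943, -0.334, 0.004], [-0.334, 0.943, 0.003], [-0.005, 0.001, -1.0]]
wrist_force: [-0.1, -0.4, 0.2]
gripper_width: 0.688
gripper_force: 0.0
```

>>> {"fn": "apply_moves", "kwargs": {"moves": [[[0, 0, 0.008], 0], [[0, 0, 0.006], 0], [[0, 0, 0], 0], [[0, 0, 0], 0], [[0, 0, 0], 0]]}}

```text
time_s: 23.2
tcp_pos: [0.5268, 0.1977, 0.0156]
ee_rot: [[-0.943, -0.334, 0.0], [-0.334, 0.943, 0.0], [-0.0, 0.0, -1.0]]
wrist_force: [-0.3, -0.7, -0.9]
gripper_width: 0.691
gripper_force: 0.0
```

>>> {"fn": "apply_moves", "kwargs": {"moves": [[[0, 0, 0], 0], [[0, 0, 0], 0], [[0, 0, 0], 0], [[0, 0, 0], 0], [[0, 0, 0], 0]], "hand": 0.0}}

```text
time_s: 23.62
tcp_pos: [0.5266, 0.1976, 0.0156]
ee_rot: [[-0.943, -0.334, 0.0], [-0.334, 0.943, 0.0], [-0.0, 0.0, -1.0]]
wrist_force: [-0.2, -0.0, 0.7]
gripper_width: 0.395
gripper_force: 0.0
```

>>> {"fn": "apply_moves", "kwargs": {"moves": [[[0, 0, 0], 0], [[0, 0, 0], 0], [[0, 0, 0], 0]]}}

```text
time_s: 23.87
tcp_pos: [0.5265, 0.1976, 0.0155]
ee_rot: [[-0.943, -0.334, 0.0], [-0.334, 0.943, 0.0], [-0.0, 0.0, -1.0]]
wrist_force: [0.0, -1.3, 0.7]
gripper_width: 0.326
gripper_force: 30.0
```

>>> {"fn": "apply_moves", "kwargs": {"moves": [[[0, 0, -0.02], 0], [[0, 0, -0.035], 0], [[0, 0, -0.04], 0], [[0, 0, -0.04], 0], [[0, 0, -0.025], 6.5]]}}

```text
time_s: 24.28
tcp_pos: [0.5279, 0.1981, 0.18]
ee_rot: [[-0.975, -0.224, 0.005], [-0.224, 0.975, 0.003], [-0.006, 0.001, -1.0]]
wrist_force: [1.1, 0.6, 0.4]
gripper_width: 0.325
gripper_force: 30.0
```

>>> {"fn": "apply_moves", "kwargs": {"moves": [[[0, 0, 0], 6.5], [[0, 0, 0], 6.5], [[0.027, 0, 0], 0], [[0.027, 0, 0], 0], [[0, -0.0396, 0], 0]]}}

```text
time_s: 24.7
tcp_pos: [0.4697, 0.162, 0.1753]
ee_rot: [[-1.0, -0.009, -0.0], [-0.009, 1.0, 0.001], [0.0, 0.001, -1.0]]
wrist_force: [1.8, -0.6, -0.0]
gripper_width: 0.326
gripper_force: 30.0
```

>>> {"fn": "apply_moves", "kwargs": {"moves": [[[0, -0.0396, 0], 0], [[0, -0.0396, 0], 0], [[0, -0.0396, 0], 0], [[0, -0.0396, 0], 0], [[0, -0.0396, 0], 0]]}}

```text
time_s: 25.12
tcp_pos: [0.4719, -0.0417, 0.1757]
ee_rot: [[-1.0, -0.001, 0.0], [-0.001, 1.0, 0.0], [-0.0, 0.0, -1.0]]
wrist_force: [0.6, 0.7, -0.7]
gripper_width: 0.326
gripper_force: 30.0
```

>>> {"fn": "apply_moves", "kwargs": {"moves": [[[0, -0.0396, 0], 0], [[0, -0.0396, 0], 0], [[0, -0.0396, 0], 0], [[0, 0, 0], 0], [[0, 0, 0], 0]]}}

```text
time_s: 25.53
tcp_pos: [0.4719, -0.1608, 0.1751]
ee_rot: [[-1.0, 0.005, -0.001], [0.005, 1.0, 0.0], [0.001, 0.0, -1.0]]
wrist_force: [-0.5, 0.6, -0.8]
gripper_width: 0.331
gripper_force: 30.0
```

```bash
python3 w.py w9 tray_mid=.007 drawer_knob=.025
python3 - <<'E'
from h import *
s=r.sense();T=np.array(s["tcp_pos"]);print(T.round(4),s["gripper_width"],s["gripper_force"])
p=imaging.capture("wrist");b=p["frame"];hsv=cv2.cvtColor(b,cv2.COLOR_BGR2HSV)
m=((hsv[...,0]>100)&(hsv[...,0]<125)&(hsv[...,1]>110)&(hsv[...,2]>50)).astype(np.uint8)
n,l,st,c=cv2.connectedComponentsWithStats(m)
for i in range(1,n):
    if st[i,4]>300: print(st[i],[atz(p,q,.007).round(3).tolist() for q in cv2.boxPoints(cv2.minAreaRect(np.argwhere(l==i)[:,::-1].astype(np.float32)))])
E
```

```text
25.5833 [ 0.4721 -0.1596  0.1752] eye [ 0.3987 -0.161   0.3365] [[0.01, 0.96, 0.26], [1.0, -0.0, -0.0], [-0.0, 0.26, -0.96]]
tray_mid [(0.79, [153.0, 182.0], [0.4787, -0.2757, 0.007])]
drawer_knob []
[ 0.4724 -0.1581  0.1754] 0.3275884551061232 30.00003755092621
[  92  137  118   88 7338] [[0.516, -0.356, 0.007], [0.429, -0.335, 0.007], [0.442, -0.205, 0.007], [0.53, -0.217, 0.007]]
[467 203  45  25 619] [[0.521, 0.09, 0.007], [0.503, 0.14, 0.007], [0.522, 0.151, 0.007], [0.541, 0.1, 0.007]]
```

>>> {"fn": "apply_moves", "kwargs": {"moves": [[[-0.002, -0.0395, 0], 0], [[-0.002, -0.04, 0], 0], [[-0.002, -0.04, 0], 0], [[0, 0, 0.03], 0], [[0, 0, 0.03], 0]]}}

```text
time_s: 26.15
tcp_pos: [0.4805, -0.2794, 0.1163]
ee_rot: [[-1.0, 0.001, 0.005], [0.001, 1.0, -0.002], [-0.005, -0.002, -1.0]]
wrist_force: [0.4, 1.1, -1.0]
gripper_width: 0.326
gripper_force: 30.0
```

>>> {"fn": "apply_moves", "kwargs": {"moves": [[[0, 0, 0.03], 0], [[0, 0, 0.02], 0], [[0, 0, 0.015], 0], [[0, 0, 0], 0], [[0, 0, 0], 0]]}}

```text
time_s: 26.57
tcp_pos: [0.4788, -0.2772, 0.0501]
ee_rot: [[-1.0, -0.002, -0.002], [-0.002, 1.0, 0.0], [0.002, 0.0, -1.0]]
wrist_force: [-0.3, -0.2, 0.6]
gripper_width: 0.321
gripper_force: 30.0
```

>>> {"fn": "apply_moves", "kwargs": {"moves": [[[0, 0, 0.008], 0], [[0, 0, 0.008], 0], [[0, 0, 0.008], 0], [[0, 0, 0], 0], [[0, 0, 0], 0]]}}

```text
time_s: 26.98
tcp_pos: [0.4782, -0.2783, 0.0261]
ee_rot: [[-1.0, 0.0, -0.001], [0.0, 1.0, 0.0], [0.001, 0.0, -1.0]]
wrist_force: [0.2, -0.4, -0.7]
gripper_width: 0.323
gripper_force: 30.0
```

>>> {"fn": "apply_moves", "kwargs": {"moves": [[[0, 0, 0.005], 0], [[0, 0, 0.005], 0], [[0, 0, 0], 0], [[0, 0, 0], 0], [[0, 0, 0], 0]]}}

```text
time_s: 27.4
tcp_pos: [0.4786, -0.2785, 0.0165]
ee_rot: [[-1.0, 0.0, 0.0], [0.0, 1.0, -0.0], [-0.0, -0.0, -1.0]]
wrist_force: [0.2, 0.3, 0.9]
gripper_width: 0.329
gripper_force: 30.0
```

>>> {"fn": "apply_moves", "kwargs": {"moves": [[[0, 0, 0.003], 0], [[0, 0, 0.001], 0], [[0, 0, 0], 0], [[0, 0, 0], 0], [[0, 0, 0], 0]]}}

```text
time_s: 27.82
tcp_pos: [0.4786, -0.2784, 0.0126]
ee_rot: [[-1.0, 0.0, 0.0], [0.0, 1.0, -0.0], [-0.0, -0.0, -1.0]]
wrist_force: [1.1, 0.1, 0.7]
gripper_width: 0.328
gripper_force: 30.0
```

>>> {"fn": "apply_moves", "kwargs": {"moves": [[[0, 0, 0], 0], [[0, 0, 0], 0], [[0, 0, 0], 0], [[0, 0, 0], 0], [[0, 0, 0], 0]], "hand": 0.06}}

```text
time_s: 28.23
tcp_pos: [0.4784, -0.2783, 0.0124]
ee_rot: [[-1.0, 0.0, -0.0], [0.0, 1.0, 0.0], [0.0, 0.0, -1.0]]
wrist_force: [0.6, 0.2, -0.1]
gripper_width: 0.616
gripper_force: 0.0
```

>>> {"fn": "apply_moves", "kwargs": {"moves": [[[0, 0, -0.02], 0], [[0, 0, -0.035], 0], [[0, 0, -0.04], 0], [[0, 0, -0.04], 0], [[0.02, 0, -0.03], 0]]}}

```text
time_s: 28.65
tcp_pos: [0.4618, -0.2792, 0.181]
ee_rot: [[-1.0, -0.002, 0.006], [-0.002, 1.0, -0.003], [-0.006, -0.003, -1.0]]
wrist_force: [0.5, 0.5, 0.1]
gripper_width: 0.686
gripper_force: 0.0
```

```bash
python3 w.py w10 tray_mid=.007 red_puck=.007
python3 - <<'E'
from h import *
p=imaging.capture("wrist");b=p["frame"];hsv=cv2.cvtColor(b,cv2.COLOR_BGR2HSV)
m=(((hsv[...,0]<8)|(hsv[...,0]>172))&(hsv[...,1]>140)&(hsv[...,2]>60)).astype(np.uint8)
n,l,st,c=cv2.connectedComponentsWithStats(m)
for i in range(1,n):
    if st[i,4]>60: print(st[i],c[i].round(1),atz(p,c[i],.02).round(4))
E
```

```text
28.7 [ 0.4594 -0.2798  0.1866] eye [ 0.3876 -0.2794  0.342 ] [[-0.0, 0.96, 0.27], [1.0, 0.0, -0.0], [-0.0, 0.27, -0.96]]
tray_mid [(0.86, [258.0, 190.0], [0.4814, -0.2764, 0.007])]
red_puck [(0.73, [260.0, 185.0], [0.4744, -0.2738, 0.007])]
[ 52 129  26  59 513] [ 61.9 156.8] [ 0.4372 -0.4885  0.02  ]
[ 64 152  46  44 402] [ 88.9 175.1] [ 0.4575 -0.4615  0.02  ]
[242 178  27  29 472] [255.  192.6] [ 0.4775 -0.2792  0.02  ]
[482 207  30  20 390] [495.3 216. ] [ 0.5057 -0.0026  0.02  ]
```

>>> {"fn": "apply_moves", "kwargs": {"moves": [[[0, 0.0379, 0], 0], [[0, 0.0379, 0], 0], [[0, 0.0379, 0], 0], [[0, 0.0379, 0], 0], [[0, 0.0379, 0], 0]]}}

```text
time_s: 29.27
tcp_pos: [0.4574, -0.0873, 0.1756]
ee_rot: [[-1.0, 0.001, -0.004], [0.001, 1.0, -0.0], [0.004, -0.0, -1.0]]
wrist_force: [0.1, 0.5, 0.3]
gripper_width: 0.692
gripper_force: 0.0
```

>>> {"fn": "apply_moves", "kwargs": {"moves": [[[0, 0.0379, 0], 0], [[0, 0.0379, 0], 0], [[0, 0.0379, 0], 0], [[0, 0.0379, 0], 0], [[0, 0.0379, 0], 0]]}}

```text
time_s: 29.68
tcp_pos: [0.4574, 0.1023, 0.1758]
ee_rot: [[-1.0, -0.0, -0.003], [-0.0, 1.0, -0.002], [0.003, -0.002, -1.0]]
wrist_force: [0.8, 0.6, 0.2]
gripper_width: 0.691
gripper_force: 0.0
```

>>> {"fn": "apply_moves", "kwargs": {"moves": [[[-0.003, 0.0379, 0], 0], [[-0.003, 0.0379, 0], 0], [[0, 0, 0], -6.5], [[0, 0, 0], -6.5], [[0, 0, 0], -6.5]]}}

```text
time_s: 30.1
tcp_pos: [0.4636, 0.1771, 0.1751]
ee_rot: [[-0.94, -0.341, -0.004], [-0.341, 0.94, -0.003], [0.005, -0.001, -1.0]]
wrist_force: [-0.9, 0.0, 0.5]
gripper_width: 0.689
gripper_force: 0.0
```

>>> {"fn": "apply_moves", "kwargs": {"moves": [[[0, 0, 0], 0], [[0, 0, 0], 0], [[0, 0, 0], 0], [[0, 0, 0], 0]]}}

```text
time_s: 30.43
tcp_pos: [0.4644, 0.1762, 0.1769]
ee_rot: [[-0.943, -0.332, -0.001], [-0.332, 0.943, -0.001], [0.001, -0.0, -1.0]]
wrist_force: [0.2, -0.2, 0.8]
gripper_width: 0.69
gripper_force: 0.0
```

Run:
```python
from h import *
s=r.sense();T=np.array(s["tcp_pos"]);R=np.array(s["ee_rot"])
p=imaging.capture("wrist");print(T.round(4))
for q in places(p,"drawer_knob",.025)[:2]+[(0,0,[.465,.1768,.025])]: print(q,(R.T@(np.array(q[2])-T)).round(4))
```

```text
[0.4644 0.1762 0.1769]
(0.94, [259.0, 178.0], [0.4618, 0.1795, 0.025]) [0.0012 0.0041 0.1519]
(0, 0, [0.465, 0.1768, 0.025]) [-0.0009  0.0004  0.1519]
```

>>> {"fn": "apply_moves", "kwargs": {"moves": [[[0, 0.001, 0.03], 0], [[0, 0, 0.035], 0], [[0, 0, 0.035], 0], [[0, 0, 0.03], 0], [[0, 0, 0], 0]]}}

```text
time_s: 30.95
tcp_pos: [0.4605, 0.1746, 0.0424]
ee_rot: [[-0.943, -0.331, -0.01], [-0.331, 0.943, -0.007], [0.012, -0.003, -1.0]]
wrist_force: [-0.4, -0.6, -0.3]
gripper_width: 0.69
gripper_force: 0.0
```

>>> {"fn": "apply_moves", "kwargs": {"moves": [[[0, 0, 0], 0], [[0, 0, 0.01], 0], [[0, 0, 0.01], 0], [[0, 0, 0.01], 0], [[0, 0, 0.007], 0]]}}

```text
time_s: 31.37
tcp_pos: [0.4658, 0.1785, 0.0123]
ee_rot: [[-0.943, -0.334, 0.004], [-0.334, 0.943, 0.003], [-0.005, 0.001, -1.0]]
wrist_force: [0.8, 0.0, -0.0]
gripper_width: 0.687
gripper_force: 0.0
```

>>> {"fn": "apply_moves", "kwargs": {"moves": [[[0, 0, 0], 0], [[0, 0, 0], 0], [[0, 0, 0], 0], [[0, 0, 0], 0], [[0, 0, 0], 0]], "hand": 0.0}}

```text
time_s: 31.78
tcp_pos: [0.4646, 0.1777, 0.0112]
ee_rot: [[-0.943, -0.334, 0.001], [-0.334, 0.943, 0.001], [-0.001, 0.0, -1.0]]
wrist_force: [-0.1, -0.5, 0.1]
gripper_width: 0.394
gripper_force: 0.0
```

>>> {"fn": "apply_moves", "kwargs": {"moves": [[[0, 0, 0], 0], [[0, 0, 0], 0], [[0, 0, 0], 0], [[0, 0, 0], 0], [[0, 0, 0], 0]]}}

```text
time_s: 32.2
tcp_pos: [0.4643, 0.1772, 0.0106]
ee_rot: [[-0.943, -0.334, 0.0], [-0.334, 0.943, -0.0], [-0.0, -0.0, -1.0]]
wrist_force: [-0.4, -2.1, 1.8]
gripper_width: 0.192
gripper_force: 30.0
```

>>> {"fn": "apply_moves", "kwargs": {"moves": [[[-0.008, 0, 0], 0], [[-0.015, 0, 0], 0], [[-0.015, 0, 0], 0], [[-0.015, 0, 0], 0], [[-0.012, 0, 0], 0]]}}

```text
time_s: 32.62
tcp_pos: [0.5265, 0.1987, 0.0106]
ee_rot: [[-0.943, -0.334, -0.001], [-0.334, 0.943, -0.001], [0.001, -0.001, -1.0]]
wrist_force: [-1.0, -3.1, 4.5]
gripper_width: 0.192
gripper_force: 30.0
```

>>> {"fn": "apply_moves", "kwargs": {"moves": [[[-0.01, 0, 0], 0], [[-0.006, 0, 0], 0], [[-0.004, 0, 0], 0], [[0, 0, 0], 0], [[0, 0, 0], 0]]}}

```text
time_s: 33.03
tcp_pos: [0.5453, 0.2053, 0.0106]
ee_rot: [[-0.943, -0.334, 0.001], [-0.334, 0.943, -0.0], [-0.001, -0.001, -1.0]]
wrist_force: [3.4, -5.5, 2.8]
gripper_width: 0.189
gripper_force: 30.0
```

>>> {"fn": "apply_moves", "kwargs": {"moves": [[[-0.002, 0, 0], 0], [[-0.001, 0, 0], 0], [[0, 0, 0], 0], [[0, 0, 0], 0]]}}

```text
time_s: 33.37
tcp_pos: [0.5472, 0.2059, 0.0106]
ee_rot: [[-0.943, -0.334, -0.0], [-0.334, 0.943, -0.001], [0.001, -0.001, -1.0]]
wrist_force: [1.4, -5.4, 3.0]
gripper_width: 0.191
gripper_force: 30.0
```

>>> {"fn": "apply_moves", "kwargs": {"moves": [[[-0.0015, 0, 0], 0], [[0, 0, 0], 0], [[0, 0, 0], 0]]}}

```text
time_s: 33.62
tcp_pos: [0.5483, 0.2063, 0.0106]
ee_rot: [[-0.943, -0.334, -0.001], [-0.334, 0.943, -0.001], [0.001, -0.001, -1.0]]
wrist_force: [1.9, -5.8, 3.7]
gripper_width: 0.188
gripper_force: 30.0
```

>>> {"fn": "apply_moves", "kwargs": {"moves": [[[0, 0, 0], 0], [[0, 0, 0], 0], [[0, 0, 0], 0], [[0, 0, 0], 0], [[0, 0, 0], 0]], "hand": 0.06}}

```text
time_s: 34.03
tcp_pos: [0.5485, 0.2077, 0.0102]
ee_rot: [[-0.943, -0.334, 0.0], [-0.334, 0.943, 0.0], [-0.0, 0.0, -1.0]]
wrist_force: [-0.3, 0.2, -0.2]
gripper_width: 0.488
gripper_force: 0.0
```

>>> {"fn": "apply_moves", "kwargs": {"moves": [[[0, 0, -0.02], 0], [[0, 0, -0.035], 0], [[0, 0, -0.04], 0], [[0.02, 0, -0.035], 0], [[0.035, 0, -0.02], 0]]}}

```text
time_s: 34.45
tcp_pos: [0.5003, 0.1911, 0.1644]
ee_rot: [[-0.942, -0.334, 0.008], [-0.334, 0.942, 0.004], [-0.009, 0.001, -1.0]]
wrist_force: [1.0, 0.5, -0.1]
gripper_width: 0.684
gripper_force: 0.0
```

```bash
python3 w.py w11 drawer_knob=.025 hole1=.062 rest_mouth=.042
python3 - <<'E'
from h import *
p=imaging.capture("scene")
a=cv2.resize(cv2.imread("pics/w11.png"),(400,300));b=cv2.resize(p["frame"][130:310,110:410],(400,240));b=np.vstack([b,np.zeros((60,400,3),np.uint8)]);cv2.imwrite("pics/end.png",np.hstack([a,b]))
E
```

```text
34.5 [0.4935 0.188  0.1668] eye [0.4299 0.1658 0.3252] [[-0.33, 0.91, 0.26], [0.94, 0.32, 0.09], [-0.0, 0.27, -0.96]]
drawer_knob [(0.95, [255.0, 226.0], [0.5466, 0.2076, 0.025])]
hole1 [(0.82, [209.0, 303.0], [0.6269, 0.1869, 0.062]), (0.78, [253.0, 302.0], [0.6115, 0.2283, 0.062]), (0.71, [430.0, 175.0], [0.4343, 0.3348, 0.062]), (0.69, [295.0, 304.0], [0.5986, 0.2697, 0.062]), (0.3, [211.0, 285.0], [0.6065, 0.1826, 0.062])]
rest_mouth [(0.67, [30.0, 101.0], [0.4938, -0.0292, 0.042]), (0.45, [47.0, 102.0], [0.4894, -0.0141, 0.042])]
```

View pics/end.png

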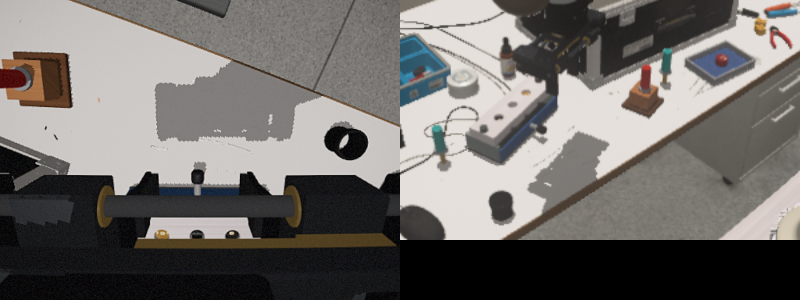

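The drawer is shut: the knob is at (197,176), back where it started. The puck lies in the tray at (722,58), the drift stands in its rest at (645,80), amber and black are seated, and the loupe is in place.

```bash
python3 -c "
from station import r
print(r.finish_job())"
```

```text
the job is handed in; nothing more can be done
None
```

I handed the job in at about 34.5 s of the 69 s limit; the station returned no verdict. From the last pictures and arm readings, the red puck lies flat in the tray, the drift is back in its rest, the drawer is shut, the amber and black pucks are still in the holder and the loupe was not touched.

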